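# Clear the brush-washing tank and hold its lid open

## Robot

A 6-joint arm with a two-finger parallel gripper is mounted at the origin on the work surface. World frame = base frame: x ahead of the robot, y to its left, z up, the work surface at z = 0. Lengths are in m, angles in rad, forces in N, time in s.
With the tool pointing down it reaches from about 0.3 to 0.875 m from the base axis. Payload 6.4 kg.
Tool frame: the origin (TCP) lies at the centre of the arm's flange, where the gripper is bolted on; the fingertips stand 173 mm ahead of it and the grasp point (between the pads) lies 155 mm ahead of it; z points along the fingers, y is the direction in which the jaws open and shut (so a half turn about z gives the same grasp; the last joint's range is limited). The gripper opens to 85 mm and grips with 20 to 120 N. Pads are 22 mm wide; open, the fingers measure 114 mm over their backs; the gripper's body (76 mm by 85 mm) begins 54 mm behind the grasp point. The pads swing forward as they close: fully open they stand 13 mm farther back than shut.
Start: joints at [0.97, 0.181, 1.607, -0, 1.354, -0.206], TCP at [0.221, 0.531, 0.405] pointing down, gripper open.
Joint ranges: [-2.99, 2.99], [-0.89, 2.07], [0.3, 2.58], [-1.14, 4.28], [0, 2.63], [-3.12, 3.12]. Speed limits (rad/s): [2.57, 2.57, 3.01, 3.14, 3.14, 3.14].

## Interface

Orientations are given as [roll, pitch, yaw] about the fixed x, y, z axes, in that order (R = Rz(yaw) Ry(pitch) Rx(roll)).
In Python, from rig import robot gives the robot as it stands. The module is installed in compiled form; this text tells all that it offers.
- The arm moves only by the shell command python3 -m jog 'ROWS' [FORCE]. ROWS is JSON, a list that holds one entry, the list of rows, each a list of 5 numbers: the shift along the tool's x, y, z in m, then the turn about the tool's z in rad, then the closure, from 0 (fully open) to 1 (shut). A call has 1 to 20 rows; each row shifts and turns the pose as measured when the row begins, along the tool's axes as they then stand; what a row does not reach is not made up. A row lasts 1/12 s, in which the tool goes at most 41.7 mm and 7.16 degrees, less where a joint would pass 70% of its speed; a pose out of reach is approached as far as the arm can. A call is refused whole if a number of a shift passes 0.0417 or a number of a turn 0.125, either way. A call with a gripper value outside its range is refused whole. The fingers move at their own pace and stop on an object; FORCE is the grip in N (left out, the last holds). Time passes only in rows, so rows that do not move let the fingers close. It gives the time, the measured TCP pose, the force and the opening at its end, in the units of the state.
- robot.state(): the state, without advancing time (a new reading comes with each control period).
- robot.camera(name): name is "scene" or "top" or "wrist"; returns the picture (480x640x3 uint8, red, green, blue); there is no depth.
- robot.camera_params(name): a dict with "camera_matrix" (3x3 intrinsics, pixels), "R" (3x3) and "t" (3): a world point X has camera coordinates R X + t. Camera axes: x right, y down, z forward; pixel columns grow to the right and rows downward; lengths in m; the calibration is good to about 2 mm. A picture is of the moment at which its call begins: read the wrist's pose just before it. camera_params takes no time and is no camera call; for the wrist camera it gives the pose at the moment of the call.
- robot.job_done(): hands the job in, once; it reports no verdict.
The state is a dict: "time": time; "qpos": joint angles; "qd": joint speeds; "joint_efforts": joint torques, N m; "position": TCP position; "tool_rot": TCP orientation; "ft_force": force on the tool from outside, world axes, zero at the start; "ft_torque": the same for the moment, N m; "opening": finger opening in m.
Only numpy, scipy, OpenCV 4.12 (cv2) and the standard library are available. Lean on these libraries where they do the work, as an engineer would, in place of code of your own. Each camera call takes 0.05 s, during which the arm holds its last target. There are 200 camera calls.

## Task

My gloves are sticky and I need both hands for the brushes, so please hold the brush-washing tank open for me. Lift the tote tray (it has a carrying handle) off the tank's lid, keep it level so that nothing falls out, and set it down (do not drop it) in the middle of the black rubber mat; then raise the lid to 45 degrees and finish while still holding it there in the gripper's fingers, because it falls shut when let go. Do not shift the red panel with the wet repair or the other things on the bench.

Things in the scene. Friction and masses are not known exactly. Their poses are not given: they have to be found in the camera images.
- tray_center (a point): Grey plastic tote tray on the tank's lid, 120 (x) x 180 (y) mm, rim 50 mm high, fittings in it, about 0.55 kg in all. Point: on its middle axis, 56 mm above its underside. Handle: rectangular bar along its y over the middle, 12 mm thick (x), 16 mm high, bar centre 48 mm above the point, 114 mm free between its two posts; below the bar 46 mm of free space down to the rim's level.
- mat_top (a point): Centre of the upper face of a square black rubber mat, 240 x 240 mm, 4 mm thick, fixed on the bench to the left or the right of the tank (the red panel lies on the other side). z up.
- tank_hinge (a point): Grey sheet-steel tank, 240 mm deep, 300 wide, 150 high, fixed on the bench. Point: middle of the lid's hinge line at the rear top edge, 152 mm above the bench; the line runs along the point's y; the tank extends from it to its -x (towards the robot), its middle 122 mm in -x.
- lid_handle (a point): Centre of the lid's grab bar: round, black, 12 mm thick, along the tank's y, 98 mm free between its two posts, its centre 38 mm off the lid's upper face and 32 mm behind the lid's front edge. Turns with the lid: shut, it is 215 mm in -x of and 40 mm above the hinge line (192 mm above the bench). Axes of the lid: z its normal, x to the hinge.
- tank_lid (a joint): Angle of the tank's steel lid in rad: 0 shut and level, growing as the front edge is raised about the hinge line; 0.785 is 45 degrees; stops at 1.31 (75 degrees). A plate 247 x 310 mm, about 0.6 kg (roughly 3 N at the bar), nearly free in its hinge; it falls shut from every angle.
- port_in_center (a point): Vacuum port lying in the tray: flanged aluminium disc 44 mm across with a brass stub, 35 mm high in all; point on its axis 14 mm up.
- coupler_center (a point): Brass hose coupler lying in the tray, 70 x 18 x 18 mm; point 9 mm up.
- panel_center (a point): Red painted body panel with a wet white and black patch, 240 x 200 x 18 mm, lying on the bench on the other side of the tank from the mat; point at its middle, 8 mm up. To be left alone.
- cup_center (a point): Clear mixing cup with amber resin and a stick in it, 84 mm across the rim, 105 mm high (stick to 160 mm); point on its axis 50 mm up. To be left alone.
- tin_center (a point): Round tin, 86 mm across, 120 mm high; point at its middle. To be left alone.
- hardener_center (a point): White bottle, 56 mm across, 150 mm high; point at its middle. To be left alone.
- tape_center (a point): Roll of tape lying flat, 100 mm across, 25 mm high; point at its middle. To be left alone.
- port_out_center (a point): Vacuum port on the bench in front of the tank, like the one in the tray; point on its axis 14 mm up. To be left alone.
- brush_center (a point): Flat paint brush lying on the bench in front of the tank, 185 mm long, 50 mm wide, 14 mm high; point in its handle 7 mm up. To be left alone.
Not all that is in view belongs to the job. What is shaped like the part that bears coupler_center but purple is not meant.

How it is judged:
By the outcome, as a careful person would: the job done as asked, in the order asked, and still so for the second after the job is handed in, while the arm keeps its last pose, push and grip.
It also fails if it takes over 58 s, if anything falls off the work surface, if the arm or the gripper's body presses on something with over 40 N, if the wrist force passes 120 N, or if a joint passes its speed limit or range.

## Working session

There is one attempt and no reset: what is moved stays moved. The work goes in short steps, Python scripts to look and compute and a shell command to move; the robot and the scene stay as the last step left them, time stands still between calls to the robot, and variables do not carry over. Pictures are saved under pics/ and viewed, about 8 in all and at most 12, crops included, and the job is handed in when it is done.

```bash
mkdir -p pics; python3 - <<'E'
from rig import robot
import cv2,json
for n in ["scene","top"]:
    im=robot.camera(n); cv2.imwrite(f"pics/{n}0.png",im[:,:,::-1])
    p=robot.camera_params(n); print(n,p)
s=robot.state(); print(s)
E
```

```text
scene {'camera_matrix': array([[533.25281734,   0.        , 327.07999996],
       [  0.        , 533.25281734, 246.87232028],
       [  0.        ,   0.        ,   1.        ]]), 'R': array([[-0.70167691,  0.71210627,  0.02354096],
       [ 0.39001024,  0.41152937, -0.82373272],
       [-0.59627303, -0.56881301, -0.56648939]]), 't': array([ 0.3800682 , -0.07886868,  1.45009818])}
top {'camera_matrix': array([[498.39297524,   0.        , 325.46176101],
       [  0.        , 498.39297524, 241.85649386],
       [  0.        ,   0.        ,   1.        ]]), 'R': array([[ 0.0246348 , -0.99964288,  0.01035547],
       [-0.9948307 , -0.02553436, -0.09828466],
       [ 0.09851398, -0.00788071, -0.99510446]]), 't': array([-0.02822241,  0.54655956,  1.07638342])}
{'time': 0.1, 'qpos': array([ 9.69684817e-01,  1.81488686e-01,  1.60790183e+00, -4.69752198e-06,
        1.35379566e+00, -2.06288271e-01]), 'qd': array([-0.00039569, -0.00261635, -0.00205934, -0.00088897, -0.00097844,
       -0.00106077]), 'joint_efforts': array([ 1.39720512e-05, -4.45875764e+01, -3.52238345e+01, -4.38270890e-04,
        4.18180090e-03,  1.22309152e-05]), 'position': array([0.22102014, 0.53058308, 0.40386467]), 'tool_rot': array([-3.14003197e+00, -3.21910769e-04,  2.74677018e+00]), 'ft_force': array([ 0.08664249, -1.18692364,  0.07597635]), 'ft_torque': array([ 0.01610994, -0.01071135,  0.02081212]), 'opening': 0.08573627769541795}
```

View pics/top0.png

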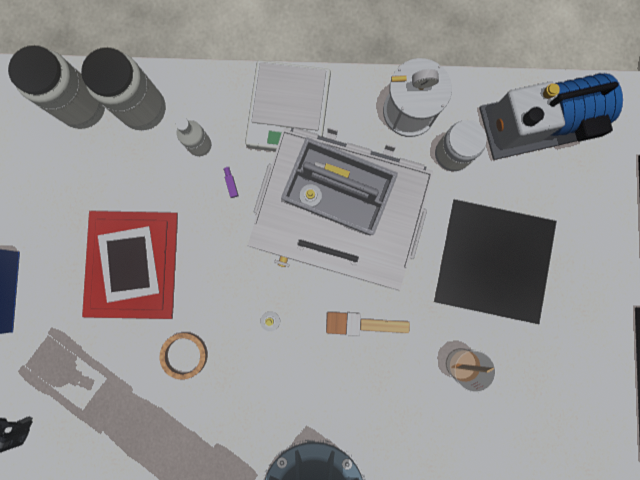

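View pics/scene0.png

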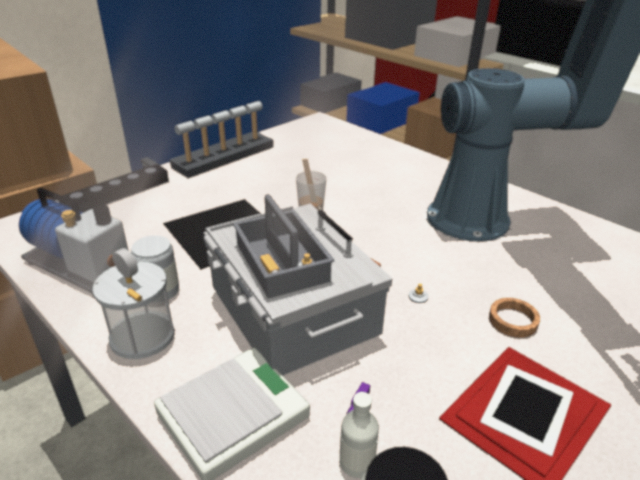

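The top view shows the tray at about (340,185) on the lid, the lid's bar at (328,251), the mat at (497,262) on the right (-y), and the red panel at (130,265). The cup is at (465,365), the tin at (460,145), and the purple decoy at (230,182) on the bench. The yellow coupler is in the tray at (333,170).

```bash
cat > h.py <<'E'
from rig import robot
import numpy as np, cv2
def ray(n,uv,z,p=None):
    p=p or robot.camera_params(n); K,R,t=p["camera_matrix"],np.array(p["R"]),np.array(p["t"])
    d=R.T@np.linalg.inv(K)@np.array([uv[0],uv[1],1.]); c=-R.T@t
    return c+d*(z-c[2])/d[2]
def proj(n,X,p=None):
    p=p or robot.camera_params(n); c=np.array(p["R"])@np.array(X)+p["t"]; q=p["camera_matrix"]@c
    return q[:2]/q[2]
E
python3 - <<'E'
from h import *
im=cv2.imread("pics/top0.png"); g=im.max(2)
def blobs(m,box,z,name):
    k=np.zeros_like(m); x0,y0,x1,y1=box; k[y0:y1,x0:x1]=m[y0:y1,x0:x1]
    c=max(cv2.findContours(k,cv2.RETR_EXTERNAL,cv2.CHAIN_APPROX_NONE)[0],key=cv2.contourArea)
    r=cv2.minAreaRect(c); b=cv2.boxPoints(r); P=np.array([ray("top",q,z) for q in b])
    e=[np.round(P[1]-P[0],4)[:2],np.round(P[2]-P[1],4)[:2]]
    print(name,"px",np.round(r[0]),"ctr",P.mean(0).round(4),"sides",[round(np.hypot(*v),4) for v in e],"dir deg",[round(np.degrees(np.arctan2(v[1],v[0])),1) for v in e])
m=(g<60).astype(np.uint8)
blobs(m,(425,190,570,335),.004,"mat")
blobs(m,(290,232,365,270),.198,"lidbar")
t=((g<135)).astype(np.uint8)
blobs(t,(276,138,402,238),.204,"tray")
cv2.imwrite("pics/crop1.png",cv2.resize(im[110:300,235:440],None,fx=3.5,fy=3.0,interpolation=cv2.INTER_CUBIC))
E
```

```text
mat px [496. 261.] ctr [ 0.5161 -0.4009  0.004 ] sides [np.float64(0.237), np.float64(0.244)] dir deg [np.float64(-11.4), np.float64(-100.2)]
lidbar px [354. 260.] ctr [ 0.4976 -0.0681  0.198 ] sides [np.float64(0.0), np.float64(0.0056)] dir deg [np.float64(0.0), np.float64(91.0)]
tray px [340. 184.] ctr [ 0.6404 -0.0381  0.204 ] sides [np.float64(0.1483), np.float64(0.1926)] dir deg [np.float64(-18.1), np.float64(-109.1)]
```

View pics/crop1.png

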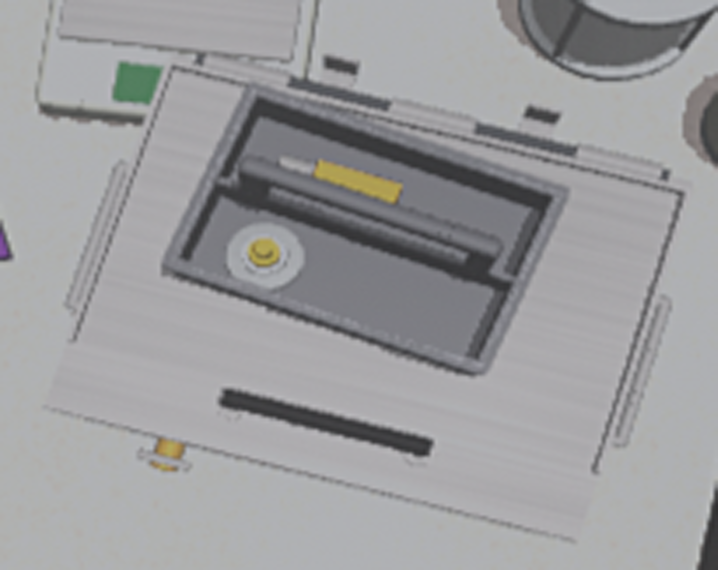

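The crop shows these, in crop pixels:
- **Tray handle:** runs (245,165) to (495,243).
- **Lid bar:** runs (222,396) to (430,445).
- **Tray rim corners:** (253,87), (567,192), (485,372) and (165,268).
- **Tray contents:** the yellow coupler and the port lie in the tray. The purple look-alike is outside on the bench, so it is not involved.

```bash
python3 - <<'E'
from h import *
f=lambda a:(235+a[0]/3.5,110+a[1]/3.0)
def P(l,z): return np.array([ray("top",f(a),z) for a in l])
def rep(n,A): 
    d=A[-1]-A[0]; print(n,A.mean(0).round(4),"len",round(np.hypot(*d[:2]),4),"deg",round(np.degrees(np.arctan2(d[1],d[0])),1))
H=P([(245,165),(495,243)],.264); rep("handle",H)
B=P([(222,396),(430,445)],.194); rep("lidbar",B)
T=P([(253,87),(567,192),(485,372),(165,268)],.204)
L=P([(172,67),(684,192),(577,540),(45,407)],.154)
for n,A in(("tray",T),("lid",L)):
    e=np.roll(A,-1,0)-A; print(n,A.mean(0).round(4),np.hypot(e[:,0],e[:,1]).round(3),np.degrees(np.arctan2(e[:,1],e[:,0])).round(1))
print("mid rear",L[:2].mean(0),"mid front",L[2:].mean(0))
for n,X in(("handle",H.mean(0)),("bar",B.mean(0)),("h0",H[0]),("h1",H[1])): print(n,"scene px",proj("scene",X).round(1))
# mat corners
im=cv2.imread("pics/top0.png"); m=(im.max(2)<60).astype(np.uint8); k=m*0;k[190:335,425:570]=m[190:335,425:570]
c=max(cv2.findContours(k,0,1)[0],key=cv2.contourArea)
q=cv2.approxPolyDP(c,6,True)[:,0]; Q=np.array([ray("top",a,.004) for a in q]);e=np.roll(Q,-1,0)-Q
print("mat",q.tolist(),Q.mean(0).round(4),np.hypot(e[:,0],e[:,1]).round(3),np.degrees(np.arctan2(e[:,1],e[:,0])).round(1))
for n,bx,z in(("cup",(435,335,500,395),.1),("tin",(435,115,490,175),.12)): print(n,ray("top",((bx[0]+bx[2])/2,(bx[1]+bx[3])/2),z).round(3))
print("pump",ray("top",(482,110),.1).round(3),ray("top",(420,80),.2).round(3))
im=cv2.imread("pics/scene0.png"); cv2.imwrite("pics/crop2.png",cv2.resize(im[190:370,190:400],None,fx=3.5,fy=3,interpolation=cv2.INTER_CUBIC))
E
```

```text
handle [ 0.6372 -0.0365  0.264 ] len 0.1338 deg -108.8
lidbar [ 0.5151 -0.0185  0.194 ] len 0.1155 deg -104.0
tray [ 0.635  -0.0377  0.204 ] [0.182 0.123 0.183 0.125] [-110.2  159.7   70.5  -20.5]
lid [ 0.5988 -0.0417  0.154 ] [0.303 0.239 0.308 0.238] [-104.7  165.8   75.2  -15.4]
mid rear [ 0.71395797 -0.07215128  0.154     ] mid front [ 0.48372677 -0.01117603  0.154     ]
handle scene px [277.9 211.3]
bar scene px [332.2 223.7]
h0 scene px [293.1 229.9]
h1 scene px [264.2 194.5]
mat [[454, 200], [435, 300], [538, 323], [555, 221]] [ 0.517 -0.4    0.004] [0.232 0.235 0.235 0.235] [ 169.4 -101.1  -10.5   79.6]
cup [ 0.297 -0.307  0.1  ]
tin [ 0.747 -0.293  0.12 ]
pump [ 0.831 -0.34   0.1  ] [ 0.849 -0.188  0.2  ]
```

View pics/crop2.png

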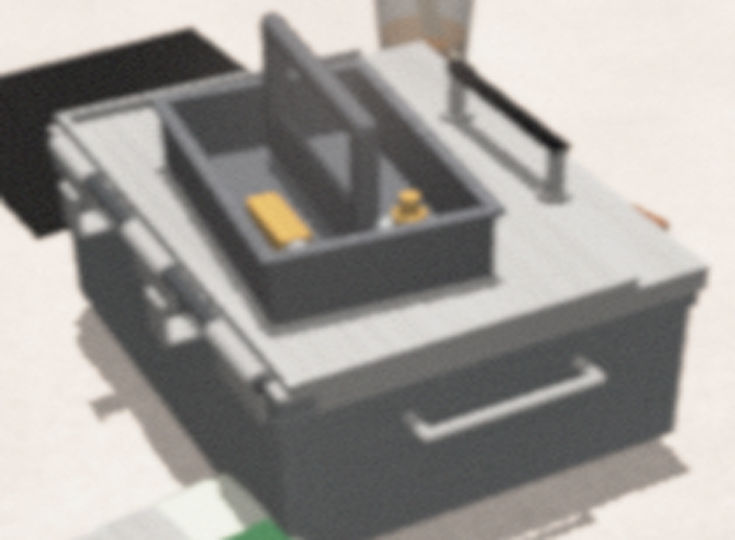

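Sizes agree with the description: tray 182x124, lid 305 wide, mat about 236, and the scene view confirms the handle to about 3 px. The tool stays pointing down throughout, so the round bar must turn in the fingers. First move: rise and turn.

```bash
cat >> h.py <<'E'
def go(X,deg=None):
    """remaining TCP shift to world X in the present tool axes, and turn to yaw deg"""
    from scipy.spatial.transform import Rotation as Ro
    s=robot.state(); R=Ro.from_euler("xyz",s["tool_rot"]).as_matrix(); d=np.array(X)-s["position"]
    print("t",round(s["time"],2),"pos",s["position"].round(4),"yaw",np.degrees(s["tool_rot"]).round(2),"F",s["ft_force"].round(1),"op",round(s["opening"],4))
    print("tool shift",(R.T@d).round(4),"turn" if deg else "",round(-np.radians(deg-np.degrees(s["tool_rot"][2])),3) if deg else "")
E
python3 -m jog '[[[0,0,-0.01,0.125,0],[0,0,-0.01,0.125,0],[0,0,-0.01,0.125,0],[0,0,-0.01,0.125,0],[0,0,-0.01,0.125,0],[0,0,-0.01,0.125,0],[0,0,-0.01,0.125,0],[0,0,-0.01,0.125,0],[0,0,0,0.125,0],[0,0,0,0.125,0],[0,0,0,0.125,0],[0,0,0,0.125,0],[0,0,0,0,0],[0,0,0,0,0]]]' 40
python3 -c "
from h import *
go([.636,-.037,.49],70.6)"
```

```text
time: 1.27
position: [0.2203, 0.5295, 0.4798]
tool_rot: [-3.137, 0.016, 1.24]
ft_force: [0.3, -0.8, 0.2]
opening: 0.0852
t 1.27 pos [0.2203 0.5295 0.4798] yaw [-179.74    0.93   71.05] F [ 0.3 -0.8  0.2] op 0.0852
tool shift [-0.4009  0.5772 -0.0063] turn 0.008
```

```bash
python3 -m jog '[[[-0.022,0.032,0,0,0],[-0.022,0.032,0,0,0],[-0.022,0.032,0,0,0],[-0.022,0.032,0,0,0],[-0.022,0.032,0,0,0],[-0.022,0.032,0,0,0],[-0.022,0.032,0,0,0],[-0.022,0.032,0,0,0],[-0.022,0.032,0,0,0],[-0.022,0.032,0,0,0],[-0.022,0.032,0,0,0],[-0.022,0.032,0,0,0],[-0.022,0.032,0,0,0],[-0.022,0.032,0,0,0],[-0.022,0.032,0,0,0],[0,0,0,0,0]]]'
python3 -c "
from h import *
go([.636,-.037,.49],70.6)"
```

```text
time: 2.6
position: [0.5938, 0.052, 0.4772]
tool_rot: [-3.133, 0.018, 1.315]
ft_force: [-1.0, -0.5, -0.5]
opening: 0.0855
t 2.6 pos [0.5938 0.052  0.4772] yaw [-179.49    1.03   75.34] F [-1.  -0.5 -0.5] op 0.0855
tool shift [-0.0756  0.0632 -0.012 ] turn 0.083
```

```bash
python3 -m jog '[[[-0.025,0.021,0,0.04,0],[-0.025,0.021,0,0.04,0],[-0.025,0.021,0,0,0],[0,0,0,0,0],[0,0,0,0,0]]]'
python3 - <<'E'
from h import *
go([.636,-.037,.413],70.6)
p=robot.camera_params("wrist"); im=robot.camera("wrist"); cv2.imwrite("pics/w1.png",im[:,:,::-1])
np.save("w1.npy",p,allow_pickle=True)
for X in([.636,-.037,.266],[.636-.02,-.037-.057,.266],[.656,.02,.266],[.515,-.0185,.198]): print(proj("wrist",X,p).round())
E
```

```text
time: 3.02
position: [0.6344, -0.0434, 0.4747]
tool_rot: [-3.129, 0.018, 1.246]
ft_force: [-0.7, 0.5, 0.0]
opening: 0.0853
t 3.02 pos [ 0.6344 -0.0434  0.4747] yaw [-179.25    1.04   71.38] F [-0.7  0.5  0. ] op 0.0853
tool shift [0.0077 0.0003 0.0616] turn 0.014
[320. 260.]
[318. 359.]
[321. 137.]
[149. 249.]
```

View pics/w1.png

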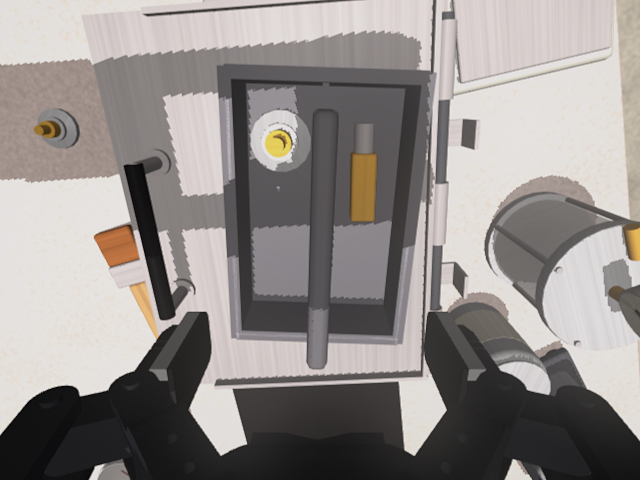

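The wrist view shows the tray handle running (325,112) to (317,368), with the jaws straddling it, and the lid bar running (135,165) to (168,318).

```bash
python3 - <<'E'
from h import *
p=np.load("w1.npy",allow_pickle=True).item()
def seg(a,b,z):
    A,B=ray("wrist",a,z,p),ray("wrist",b,z,p);d=A-B
    print(((A+B)/2).round(4),np.hypot(*d[:2]).round(4),np.degrees(np.arctan2(d[1],d[0])).round(1))
seg((325,112),(317,368),.266)
seg((135,165),(168,318),.197)
go([.637,-.036,.413],70.6)
E
```

```text
[ 0.6371 -0.035   0.266 ] 0.1381 69.8
[ 0.5179 -0.0181  0.197 ] 0.1148 74.5
t 3.07 pos [ 0.6343 -0.0434  0.4745] yaw [-179.25    1.08   71.38] F [ 0.5 -0.1 -0.7] op 0.0854
tool shift [0.009  0.001  0.0614] turn 0.014
```

```bash
python3 -m jog '[[[0.007,0.002,0.01,0.02,0],[0.005,0.001,0.02,0,0],[0,0,0.02,0,0],[0,0,0.013,0,0],[0,0,0,0,0]]]'
cat >> h.py <<'E'
def grasp(X,deg=None):
    from scipy.spatial.transform import Rotation as Ro
    s=robot.state(); R=Ro.from_euler("xyz",s["tool_rot"]).as_matrix(); g=s["position"]+.155*R[:,2]
    print("grasp pt",g.round(4)); go(np.array(X)-.155*R[:,2],deg)
E
python3 -c "
from h import *
grasp([.637,-.036,.258],70)"
```

```text
time: 3.48
position: [0.6385, -0.0277, 0.411]
tool_rot: [-3.131, 0.018, 1.238]
ft_force: [-1.4, -0.4, -1.0]
opening: 0.0853
grasp pt [ 0.6361 -0.0297  0.256 ]
t 3.48 pos [ 0.6385 -0.0277  0.411 ] yaw [-179.41    1.01   70.95] F [-1.4 -0.4 -1. ] op 0.0853
tool shift [-0.0057  0.0029 -0.0019] turn 0.017
```

```bash
python3 -m jog '[[[-0.005,0.0025,-0.001,0.015,0],[0,0,0,0,0.3],[0,0,0,0,0.6],[0,0,0,0,0.9],[0,0,0,0,1],[0,0,0,0,1],[0,0,0,0,1],[0,0,0,0,1],[0,0,0,0,1],[0,0,0,0,1],[0,0,0,0,1]]]' 70
python3 -c "
from h import *
grasp([.637,-.036,.258],70)"
```

```text
time: 4.4
position: [0.6388, -0.0305, 0.4173]
tool_rot: [-3.136, 0.017, 1.228]
ft_force: [-0.8, 1.1, 0.0]
opening: 0.0105
grasp pt [ 0.6371 -0.0326  0.2623]
t 4.4 pos [ 0.6388 -0.0305  0.4173] yaw [-179.66    0.95   70.38] F [-0.8  1.1  0. ] op 0.0105
tool shift [-0.0031  0.0011  0.0044] turn 0.007
```

The grip is on the bar. Lifting gently.

```bash
python3 -m jog '[[[0,0,-0.004,0,1],[0,0,-0.008,0,1],[0,0,-0.012,0,1],[0,0,-0.012,0,1],[0,0,-0.012,0,1],[0,0,-0.012,0,1],[0,0,-0.012,0,1],[0,0,-0.012,0,1],[0,0,-0.008,0,1],[0,0,-0.004,0,1],[0,0,0,0,1],[0,0,0,0,1]]]'
python3 - <<'E'
from h import *
grasp([.517,-.400,.36],79.5)
im=robot.camera("wrist"); cv2.imwrite("pics/w2.png",im[:,:,::-1])
E
```

```text
time: 5.4
position: [0.6399, -0.0292, 0.5221]
tool_rot: [-3.132, 0.017, 1.228]
ft_force: [0.3, -0.4, -6.3]
opening: 0.0107
grasp pt [ 0.6376 -0.0313  0.3671]
t 5.4 pos [ 0.6399 -0.0292  0.5221] yaw [-179.47    0.99   70.37] F [ 0.3 -0.4 -6.3] op 0.0107
tool shift [-0.3876  0.0104  0.0137] turn -0.159
```

View pics/w2.png

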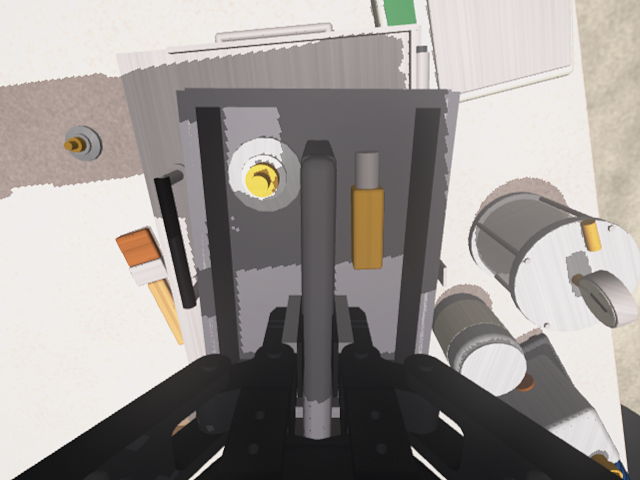

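The wrist view shows the tray held by mid-bar, with the port at (262,178) and the coupler at (368,215) still inside. The weight is about 6 N. Carrying it to above the mat.

```bash
python3 -m jog '[[[-0.008,0,0,-0.01,1],[-0.016,0.001,0,-0.01,1],[-0.024,0.001,0,-0.01,1],[-0.03,0.001,0,-0.01,1],[-0.03,0.001,0,-0.01,1],[-0.03,0.001,0,-0.01,1],[-0.03,0.001,0,-0.01,1],[-0.03,0.001,0,-0.01,1],[-0.03,0.001,0,-0.01,1],[-0.03,0.001,0,-0.01,1],[-0.03,0.001,0,-0.01,1],[-0.03,0.001,0,-0.01,1],[-0.024,0.001,0,-0.01,1],[-0.016,0,0,-0.01,1],[-0.008,0,0,0,1],[0,0,0,0,1]]]'
python3 - <<'E'
from h import *
grasp([.5175,-.397,.16],79.5)
E
```

```text
time: 6.78
position: [0.545, -0.4073, 0.5086]
tool_rot: [-3.103, 0.008, 1.384]
ft_force: [0.4, 0.5, -6.1]
opening: 0.0106
grasp pt [ 0.5389 -0.4074  0.3538]
t 6.78 pos [ 0.545  -0.4073  0.5086] yaw [-177.78    0.46   79.31] F [ 0.4  0.5 -6.1] op 0.0106
tool shift [ 0.0078 -0.0154  0.1944] turn -0.003
```

```bash
python3 -m jog '[[[0.003,-0.005,0.01,0,1],[0.003,-0.005,0.018,0,1],[0.002,-0.005,0.024,0,1],[0,0,0.024,0,1],[0,0,0.024,0,1],[0,0,0.024,0,1],[0,0,0.024,0,1],[0,0,0.02,0,1],[0,0,0.014,0,1],[0,0,0.008,0,1],[0,0,0,0,1],[0,0,0,0,1]]]'
python3 - <<'E'
from h import *
grasp([.5175,-.397,.1125],79.5)
E
```

```text
time: 7.78
position: [0.5255, -0.3834, 0.3098]
tool_rot: [-3.1, -0.0, 1.393]
ft_force: [0.9, -0.1, -5.8]
opening: 0.0105
grasp pt [ 0.5193 -0.3822  0.1549]
t 7.78 pos [ 0.5255 -0.3834  0.3098] yaw [-1.7764e+02 -1.0000e-02  7.9820e+01] F [ 0.9 -0.1 -5.8] op 0.0105
tool shift [-0.0149  0.0026  0.0424] turn 0.006
```

```bash
python3 -m jog '[[[-0.005,0.001,0.006,0,1],[-0.005,0.001,0.008,0,1],[-0.005,0.001,0.008,0,1],[0,0,0.006,0,1],[0,0,0.002,0,1],[0,0,0,0,1],[0,0,0,0,1]]]'
python3 - <<'E'
from h import *
grasp([.5175,-.397,.1125],79.5)
a=robot.camera("top")[160:340,400:600,::-1]; b=robot.camera("scene")[130:310,130:330,::-1]
cv2.imwrite("pics/d1.png",np.hstack([cv2.resize(a,None,fx=2,fy=2.5),cv2.resize(b,None,fx=2,fy=2.5)]))
E
```

```text
time: 8.37
position: [0.5261, -0.4015, 0.2816]
tool_rot: [-3.107, 0.005, 1.393]
ft_force: [0.2, 0.1, -5.2]
opening: 0.0111
grasp pt [ 0.5207 -0.4012  0.1267]
t 8.37 pos [ 0.5261 -0.4015  0.2816] yaw [-178.02    0.27   79.82] F [ 0.2  0.1 -5.2] op 0.0111
tool shift [ 0.0036 -0.0034  0.0143] turn 0.006
```

View pics/d1.png

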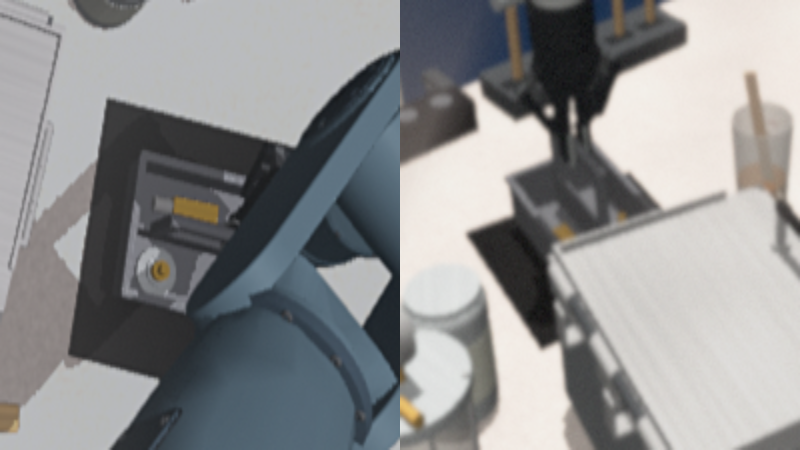

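Both views show the tray just above the mat with both fittings inside. Checking its position from the visible left rim corners at (142,150) and (122,297) in the crop.

```bash
python3 - <<'E'
from h import *
A,B=[ray("top",q,.067) for q in((471,220),(461,278.8))]
d=A-B;print(A.round(3),B.round(3),np.hypot(*d[:2]),np.degrees(np.arctan2(d[1],d[0])))
u=d[:2]/np.hypot(*d[:2]); print("tray ctr",(A+B)[:2]/2+.09*np.array([u[1],-u[0]]))
E
python3 -m jog '[[[0,-0.002,0.004,0,1],[0,-0.002,0.004,0,1],[0,0,0.003,0,1],[0,0,0.002,0,1],[0,0,0,0,1]]]'
python3 -c "
from h import *
grasp([.5175,-.397,.1125],79.5)"
```

```text
[ 0.598 -0.326  0.067] [ 0.472 -0.304  0.067] 0.1285225831735046 -9.775331504372684
tray ctr [ 0.51975309 -0.40350096]
time: 8.88
position: [0.5217, -0.4004, 0.2693]
tool_rot: [-3.109, 0.006, 1.394]
ft_force: [-0.1, -0.1, -5.7]
opening: 0.0102
grasp pt [ 0.5166 -0.4004  0.1144]
t 8.88 pos [ 0.5217 -0.4004  0.2693] yaw [-178.15    0.35   79.86] F [-0.1 -0.1 -5.7] op 0.0102
tool shift [0.0036 0.0003 0.0018] turn 0.006
```

```bash
python3 -m jog '[[[0.002,0,0.001,0,1],[0,0,0.002,0,1],[0,0,0.002,0,1],[0,0,0.001,0,1],[0,0,0,0,1]]]'
python3 -c "
from h import *
grasp([.5175,-.397,.1125],79.5)"
```

```text
time: 9.3
position: [0.5223, -0.3989, 0.2695]
tool_rot: [-3.111, 0.01, 1.394]
ft_force: [0.6, 0.8, -5.8]
opening: 0.0106
grasp pt [ 0.5174 -0.3996  0.1145]
t 9.3 pos [ 0.5223 -0.3989  0.2695] yaw [-178.25    0.57   79.85] F [ 0.6  0.8 -5.8] op 0.0106
tool shift [ 0.0026 -0.0003  0.002 ] turn 0.006
```

```bash
python3 -m jog '[[[0,0,0.004,0,1],[0,0,0.004,0,1]]]'; python3 -m jog '[[[0,0,0.003,0,1],[0,0,0.002,0,1]]]'
python3 -c "
from h import *
grasp([.5175,-.397,.1125],79.5)"
```

```text
time: 9.47
position: [0.522, -0.3989, 0.2681]
tool_rot: [-3.109, 0.01, 1.394]
ft_force: [-12.9, 13.5, 29.8]
opening: 0.0106
time: 9.63
position: [0.5226, -0.3988, 0.2688]
tool_rot: [-3.111, 0.012, 1.395]
ft_force: [-3.3, 3.7, 1.7]
opening: 0.0106
grasp pt [ 0.5176 -0.3998  0.1139]
t 9.63 pos [ 0.5226 -0.3988  0.2688] yaw [-178.25    0.67   79.91] F [-3.3  3.7  1.7] op 0.0106
tool shift [ 0.0027 -0.0005  0.0014] turn 0.007
```

Contact is felt and the weight is carried by the mat. Release, then rise.

```bash
python3 -m jog '[[[0,0,0.002,0,0.8],[0,0,0.001,0,0.7],[0,0,0.0,0,0.5],[0,0,0,0,0.2],[0,0,0,0,0],[0,0,0,0,0],[0,0,0,0,0],[0,0,0,0,0]]]'
python3 -m jog '[[[0,0,-0.006,0,0],[0,0,-0.012,0,0],[0,0,-0.03,0,0],[0,0,-0.04,0,0],[0,0,-0.04,0,0],[0,0,-0.04,0,0],[0,0,-0.04,0,0],[0,0,0,0,0]]]'
python3 - <<'E'
from h import *
grasp([.517,-.018,.3],74.7)
cv2.imwrite("pics/w3.png",robot.camera("wrist")[:,:,::-1])
E
```

```text
time: 10.3
position: [0.5238, -0.3999, 0.2672]
tool_rot: [-3.116, 0.015, 1.395]
ft_force: [0.0, -0.1, -0.5]
opening: 0.0857
time: 10.97
position: [0.5288, -0.3967, 0.4864]
tool_rot: [-3.112, 0.011, 1.395]
ft_force: [0.3, -1.3, 1.7]
opening: 0.0853
grasp pt [ 0.524  -0.3976  0.3315]
t 10.97 pos [ 0.5288 -0.3967  0.4864] yaw [-178.31    0.64   79.9 ] F [ 0.3 -1.3  1.7] op 0.0853
tool shift [ 0.3729 -0.0726  0.0295] turn 0.091
```

View pics/w3.png

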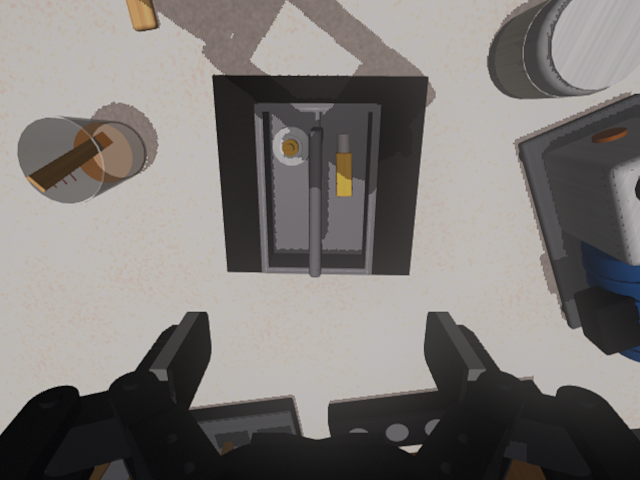

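The wrist view shows the tray standing centred on the mat (rim corners (255,104) to (372,272)) with both fittings inside. Next is the lid bar.

```bash
python3 -m jog '[[[0.018,-0.004,0,0.02,0],[0.032,-0.006,0,0.02,0],[0.036,-0.007,0,0.02,0],[0.036,-0.007,0,0.02,0],[0.036,-0.007,0,0.01,0],[0.036,-0.007,0,0,0],[0.036,-0.007,0,0,0],[0.036,-0.007,0,0,0],[0.036,-0.007,0,0,0],[0.036,-0.007,0,0,0],[0.03,-0.006,0,0,0],[0.01,-0.002,0,0,0],[0,0,0,0,0],[0,0,0,0,0]]]' 30
python3 - <<'E'
from h import *
grasp([.517,-.018,.195],74.7)
im=robot.camera("top")[:,:,::-1]; cv2.imwrite("pics/top2.png",im)
p=robot.camera_params("wrist"); im=robot.camera("wrist"); np.save("w4.npy",p,allow_pickle=True)
cv2.imwrite("pics/w4.png",im[:,:,::-1]); print(proj("wrist",[.517,-.018,.198],p))
m=(im.max(2)<50).astype(np.uint8); m[300:]=0
for c in cv2.findContours(m,0,1)[0]:
    if cv2.contourArea(c)>600:
        b=cv2.boxPoints(cv2.minAreaRect(c)); b=b[np.argsort(b[:,1])]; a,e=b[:2].mean(0),b[2:].mean(0)
        A,B=ray("wrist",a,.196,p),ray("wrist",e,.196,p); d=A-B
        print(a.round(),e.round(),((A+B)/2).round(4),np.hypot(*d).round(4) if 0 else np.linalg.norm(d).round(4),np.degrees(np.arctan2(d[1],d[0])).round(1))
E
```

```text
time: 12.18
position: [0.5465, 0.0043, 0.4812]
tool_rot: [-3.111, 0.014, 1.296]
ft_force: [0.8, -0.3, 0.3]
opening: 0.0852
grasp pt [0.5414 0.0034 0.3263]
t 12.18 pos [0.5465 0.0043 0.4812] yaw [-178.26    0.82   74.25] F [ 0.8 -0.3  0.3] op 0.0852
tool shift [-0.0254 -0.0137  0.1322] turn -0.008
[296.90431255 266.30333228]
[291. 185.] [294. 299.] [ 0.5185 -0.0021  0.196 ] 0.0875 73.9
```

View pics/w4.png

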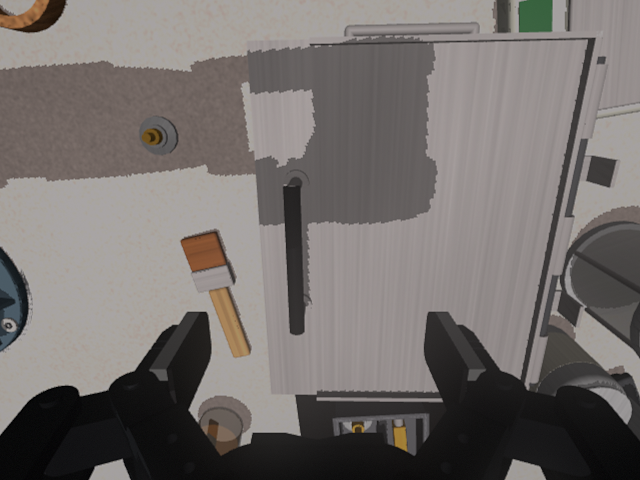

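View pics/top2.png

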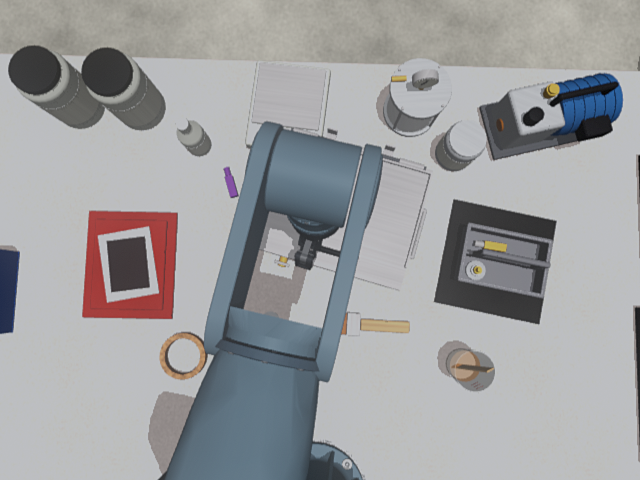

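The wrist view shows the lid bar running (291,183) to (297,333). The top view shows the tray centred on the mat and everything else unmoved.

```bash
python3 - <<'E'
from h import *
p=np.load("w4.npy",allow_pickle=True).item()
A,B=[ray("wrist",q,.196,p) for q in((291,183),(297,333))]; d=A-B
print(((A+B)/2).round(4),np.linalg.norm(d),np.degrees(np.arctan2(d[1],d[0])))
T=np.array([ray("top",q,.054) for q in((470,222),(552,241),(543,298),(459,277))]);print(T.mean(0))
a=cv2.imread("pics/top0.png").astype(int);b=cv2.imread("pics/top2.png").astype(int)
D=(abs(a-b).max(2)>50); 
for n,(x0,y0,x1,y1) in dict(panel=(75,200,185,330),tape=(155,325,212,385),cup=(435,335,500,395),tin=(435,115,490,175),hard=(170,110,215,160),brush=(350,305,415,340)).items(): print(n,D[y0:y1,x0:x1].sum())
grasp([.517,-.019,.197],74.3)
E
```

```text
[ 0.5154 -0.016   0.196 ] 0.11889071695464702 75.05647611073076
[ 0.51651494 -0.405078    0.054     ]
panel 0
tape 333
cup 0
tin 0
hard 0
brush 0
grasp pt [0.5415 0.0022 0.3263]
t 12.28 pos [0.5466 0.0031 0.4812] yaw [-178.26    0.83   74.12] F [-0.5 -0.8 -0.3] op 0.0858
tool shift [-0.0253 -0.0138  0.1301] turn -0.003
```

The tray is within 5 mm of the mat centre. The tape's difference is only the arm's shadow: the ring is at the same pixels. Descending on the bar.

```bash
python3 -m jog '[[[-0.012,-0.008,0.01,0,0],[-0.01,-0.007,0.025,0,0],[-0.003,0,0.03,0,0],[0,0,0.03,0,0],[0,0,0.015,0,0],[0,0,0,0,0],[0,0,0,0,0]]]'
python3 -c "
from h import *
grasp([.516,-.018,.196],74.6)"
```

```text
time: 12.87
position: [0.5213, -0.0304, 0.3701]
tool_rot: [-3.117, 0.017, 1.278]
ft_force: [-0.5, -0.5, 0.6]
opening: 0.0853
grasp pt [ 0.5168 -0.0319  0.2151]
t 12.87 pos [ 0.5213 -0.0304  0.3701] yaw [-178.57    0.99   73.24] F [-0.5 -0.5  0.6] op 0.0853
tool shift [ 0.0134 -0.0043  0.019 ] turn -0.024
```

```bash
python3 -m jog '[[[0.007,-0.003,0.01,-0.01,0],[0.003,-0.001,0.009,-0.01,0],[0,0,0,0,0],[0,0,0,0,0.5],[0,0,0,0,1],[0,0,0,0,1],[0,0,0,0,1],[0,0,0,0,1],[0,0,0,0,1],[0,0,0,0,1],[0,0,0,0,1]]]' 30
python3 -c "
from h import *
grasp([.516,-.018,.196],74.6)"
```

```text
time: 13.78
position: [0.5183, -0.0194, 0.3551]
tool_rot: [-3.11, 0.018, 1.3]
ft_force: [4.9, -2.1, -5.6]
opening: 0.0109
grasp pt [ 0.5128 -0.0209  0.2002]
t 13.78 pos [ 0.5183 -0.0194  0.3551] yaw [-178.18    1.06   74.51] F [ 4.9 -2.1 -5.6] op 0.0109
tool shift [0.0037 0.0025 0.0041] turn -0.002
```

The bar sits about 8 mm below the grasp point, so I'm re-gripping a little deeper.

```bash
python3 -m jog '[[[0,0,0,0,0.6],[0,0,0,0,0.6],[0.001,0.002,0.006,0,0.6],[0,0,0.005,0,0.6],[0,0,0.001,0,1],[0,0,0.001,0,1],[0,0,0,0,1],[0,0,0,0,1],[0,0,0,0,1],[0,0,0,0,1],[0,0,0,0,1]]]' 30
python3 -c "
from h import *
grasp([.516,-.018,.194],74.6)"
```

```text
time: 14.7
position: [0.5192, -0.0187, 0.3414]
tool_rot: [-3.103, 0.019, 1.301]
ft_force: [-1.8, -0.2, 2.5]
opening: 0.0108
grasp pt [ 0.5127 -0.0198  0.1865]
t 14.7 pos [ 0.5192 -0.0187  0.3414] yaw [-177.8     1.07   74.54] F [-1.8 -0.2  2.5] op 0.0108
tool shift [ 0.0025  0.0024 -0.0076] turn -0.001
```

Gripped well. Raise along the arc, first about 18 degrees.

```bash
cat >> h.py <<'E'
def lid(g0,nxt):
    """lid angle from the grasp point's travel since gripping at g0; shift to angle nxt"""
    from scipy.spatial.transform import Rotation as Ro
    s=robot.state(); R=Ro.from_euler("xyz",s["tool_rot"]).as_matrix(); g=s["position"]+.155*R[:,2]
    a=np.radians(-15.2); u=np.array([np.cos(a),np.sin(a),0]); v=np.array([-u[1],u[0],0]); d=g-np.array(g0)
    x,z=-.215+d@u,.04+d[2]; r=np.hypot(.215,.04); t0=np.arctan2(.04,.215)
    print("t",round(s["time"],2),"lid deg",np.degrees(np.arctan2(z,-x)-t0).round(2),"radius err",(np.hypot(x,z)-r).round(4),"side",(d@v).round(4),"F",s["ft_force"].round(1),"op",round(s["opening"],4),"rpy",np.degrees(s["tool_rot"]).round(1))
    for n in nxt:
        th=t0+np.radians(n); w=(-r*np.cos(th)-x)*u-(d@v)*v; w[2]=r*np.sin(th)-z; print(n,"tool shift",(R.T@w).round(4))
E
python3 -m jog '[[[0,0.002,-0.005,0,1],[0,0.002,-0.008,0,1],[0,0.002,-0.008,0,1],[0,0.003,-0.008,0,1],[0,0.003,-0.008,0,1],[0,0.003,-0.008,0,1],[0,0.0035,-0.008,0,1]]]'
python3 -c "
from h import *
lid([.5127,-.0198,.1865],[18,30,45])"
```

```text
time: 15.28
position: [0.5373, -0.0231, 0.3919]
tool_rot: [-3.083, 0.021, 1.301]
ft_force: [-5.2, -0.5, -2.5]
opening: 0.0108
t 15.28 lid deg 13.91 radius err 0.0005 side 0.0001 F [-5.2 -0.5 -2.5] op 0.0108 rpy [-176.6    1.2   74.6]
18 tool shift [-0.0003  0.0066 -0.0142]
30 tool shift [-0.001   0.0303 -0.0533]
45 tool shift [-0.0016  0.0704 -0.0939]
```

```bash
python3 -m jog '[[[0,0.0038,-0.008,0,1],[0,0.004,-0.008,0,1],[0,0.0045,-0.008,0,1],[0,0.005,-0.008,0,1],[0,0.005,-0.008,0,1],[0,0.0055,-0.008,0,1]]]'
python3 -c "
from h import *
lid([.5127,-.0198,.1865],[30,38,45])"
```

```text
time: 15.78
position: [0.5686, -0.0312, 0.4441]
tool_rot: [-3.079, 0.023, 1.301]
ft_force: [0.1, -1.5, -7.0]
opening: 0.011
t 15.78 lid deg 29.89 radius err 0.0017 side 0.0002 F [ 0.1 -1.5 -7. ] op 0.011 rpy [-176.4    1.3   74.6]
30 tool shift [-0.0002  0.0016  0.0007]
38 tool shift [-0.0006  0.0216 -0.0224]
45 tool shift [-0.0009  0.0416 -0.0401]
```

```bash
python3 -m jog '[[[0,0.0065,-0.007,0,1],[0,0.0065,-0.007,0,1],[0,0.007,-0.007,0,1],[0,0.007,-0.006,0,1],[0,0.007,-0.006,0,1],[0,0.003,-0.003,0,1],[0,0,0,0,1]]]'
python3 -c "
from h import *
lid([.5127,-.0198,.1865],[45])
cv2.imwrite('pics/s5.png',robot.camera('scene')[120:400,150:450,::-1].repeat(2,0).repeat(2,1))"
```

```text
time: 16.37
position: [0.6113, -0.0426, 0.4866]
tool_rot: [-3.087, 0.023, 1.301]
ft_force: [-2.0, -0.2, -4.3]
opening: 0.0109
t 16.37 lid deg 46.02 radius err 0.0034 side 0.0004 F [-2.  -0.2 -4.3] op 0.0109 rpy [-176.9    1.3   74.5]
45 tool shift [-0.0003 -0.0011  0.0051]
```

View pics/s5.png

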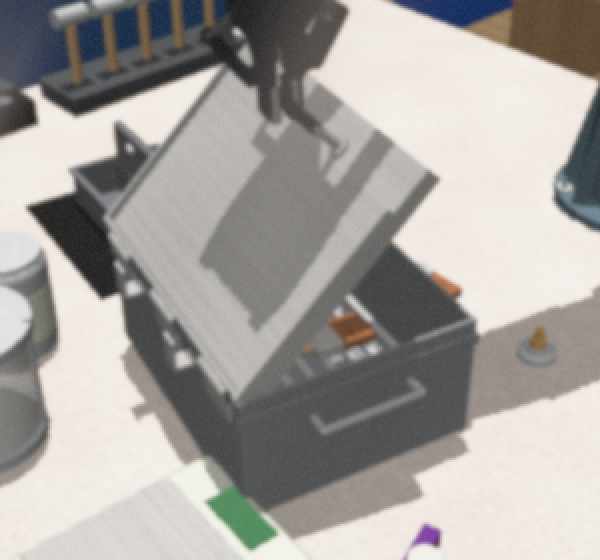

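The scene view shows the lid held open by its bar, its near front corner at crop (437,178). Checking the angle from that corner.

```bash
python3 - <<'E'
from h import *
a=np.radians(-15.2);u=np.array([np.cos(a),np.sin(a),0]);v=np.array([-u[1],u[0],0])
for H in ([.7235,-.0735,.152],[.720,-.073,.152]):
  for ph in (0,42,44,45,46,48):
    f=np.radians(ph); X=np.array(H)+v*.155-u*.247*np.cos(f); X[2]+=.247*np.sin(f)+.002
    Y=np.array(H)-v*.155-u*.247*np.cos(f); Y[2]+=.247*np.sin(f)+.002
    print(ph,((proj("scene",X)-[150,120])*2).round(),((proj("scene",Y)-[150,120])*2).round())
# shut reference: corner in crop2 at (708,270)
print((190+708/3.5-150)*2,(190+270/3-120)*2)
E
```

```text
0 [481. 317.] [317. 166.]
42 [435. 176.] [262.  37.]
44 [429. 171.] [257.  32.]
45 [426. 168.] [254.  30.]
46 [423. 166.] [251.  28.]
48 [417. 161.] [245.  23.]
0 [484. 315.] [320. 165.]
42 [438. 175.] [265.  36.]
44 [433. 170.] [260.  32.]
45 [430. 167.] [257.  29.]
46 [427. 165.] [254.  27.]
48 [420. 160.] [248.  22.]
484.57142857142856 320.0
```

```bash
python3 - <<'E'
from h import *
a=robot.camera("scene")[195:335,260:400,::-1]; cv2.imwrite("pics/now.png",robot.camera("scene")[:,:,::-1])
b=cv2.imread("pics/scene0.png")[195:335,260:400]
z=lambda i:cv2.resize(i,(392,560),interpolation=cv2.INTER_CUBIC)
cv2.imwrite("pics/e.png",np.hstack([z(a),z(b)]))
E
```

```text
(no output)
```

View pics/e.png

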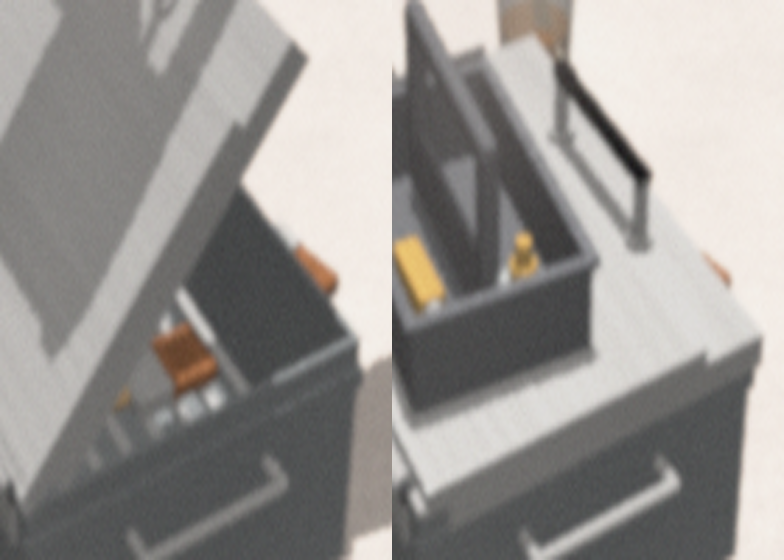

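```bash
python3 - <<'E'
from h import *
a=np.radians(-15.0);u=np.array([np.cos(a),np.sin(a),0]);v=np.array([-u[1],u[0],0]);r=.247
def cyl(n,uv,H):
    P0,P1=ray(n,uv,.6),ray(n,uv,0.); d=P1-P0; o=P0-H
    A=np.array([o@u,o[2]]);B=np.array([d@u,d[2]])
    out=[]
    for s in np.roots([B@B,2*A@B,A@A-r*r]).real:
        X=o+s*d; out.append((round(np.degrees(np.arctan2(X[2]-.002,-X@u)),1),round(X@v,4)))
    return out
for H in ([.7235,-.0735,.152],[.720,-.073,.152],[.7235,-.0785,.152]):
    H=np.array(H); print("now",cyl("scene",(369.3,209.3),H),"shut",cyl("scene",(392.1,279.5),H))
im=robot.camera("top"); cv2.imwrite("pics/top3.png",im[:,:,::-1]); g=cv2.cvtColor(im,cv2.COLOR_RGB2GRAY).astype(int)
H=np.array([.7235,-.0735,.152])
for ph in (42,44,46):
    f=np.radians(ph); X=H-v*.155-u*.247*np.cos(f); X[2]+=.247*np.sin(f)+.002; Y=H-v*.155
    print(ph,proj("top",X).round(1),proj("top",X+v*.03).round(1),proj("top",Y).round(1))
X0=H-v*.155-u*.247; print("shut pred",proj("top",X0+[0,0,.002]).round(1),"seen",235+577/3.5,110+540/3)
# column profiles down the front edge near its right end
for c in (395,400,405,410): print(c,[int(t) for t in g[190:262:1,c]])
E
```

```text
now [(np.float64(45.2), np.float64(0.1737)), (np.float64(45.2), np.float64(0.1737))] shut [(np.float64(0.1), np.float64(0.1604)), (np.float64(79.6), np.float64(0.4001))]
now [(np.float64(38.7), np.float64(0.1448)), (np.float64(51.7), np.float64(0.1985))] shut [(np.float64(-0.9), np.float64(0.1566)), (np.float64(80.6), np.float64(0.4012))]
now [(np.float64(45.2), np.float64(0.1794)), (np.float64(45.2), np.float64(0.1794))] shut [(np.float64(0.4), np.float64(0.1667)), (np.float64(79.2), np.float64(0.4046))]
42 [425.9 251.8] [408.1 246.6] [432.4 170.4]
44 [427.7 248. ] [409.8 242.8] [432.4 170.4]
46 [429.5 244.1] [411.5 238.8] [432.4 170.4]
shut pred [399.4 289.7] seen 399.8571428571429 290.0
395 [133, 133, 133, 133, 133, 133, 134, 133, 134, 133, 134, 134, 133, 133, 133, 135, 134, 135, 134, 134, 135, 135, 135, 134, 135, 135, 131, 129, 124, 120, 118, 122, 119, 126, 127, 142, 150, 148, 149, 148, 147, 148, 151, 152, 151, 149, 153, 154, 157, 159, 158, 159, 160, 159, 160, 141, 114, 110, 111, 111, 110, 114, 130, 138, 138, 119, 101, 88, 80, 74, 70, 69]
400 [132, 134, 134, 134, 134, 135, 134, 1
[... 336 characters left out ...]
52, 152, 151, 150, 150, 152, 152, 151, 149, 151, 151, 151, 150, 150, 151, 153, 153, 151, 150, 150, 151, 153, 150, 148, 150, 151, 152, 151, 152, 152, 151, 151, 150, 150, 149, 149, 147, 147, 146, 147, 149, 150, 151, 150, 150, 154, 156, 159, 159, 158, 159, 160, 160, 162, 128, 85, 82, 95, 114, 137, 158, 166, 165, 163, 166, 173, 184, 190]
410 [148, 148, 152, 151, 151, 152, 151, 152, 151, 150, 152, 152, 151, 150, 150, 152, 151, 151, 150, 151, 153, 152, 151, 149, 150, 150, 151, 152, 149, 149, 150, 152, 151, 151, 152, 150, 151, 151, 151, 150, 149, 147, 147, 147, 147, 149, 149, 151, 151, 150, 153, 156, 157, 160, 159, 159, 160, 159, 158, 169, 193, 200, 198, 196, 170, 167, 186, 177, 170, 187, 197, 198]
```

The scene corner is nearly tangent to the lid's arc, so it cannot fix the angle. The top view fixes it well, and its shut prediction matched to 0.4 px. The shade step between the upper face and the front lip, at rows 238, 239.5 and 240.5 in columns 400, 405 and 410, gives about 45 degrees. The edge at row 248 is the lower end of the lip. Last checks, then hand in.

```bash
python3 - <<'E'
from h import *
lid([.5127,-.0198,.1865],[45])
b=cv2.imread("pics/top2.png").astype(int); a=cv2.imread("pics/top3.png").astype(int); z=cv2.imread("pics/top0.png").astype(int)
D=abs(a-b).max(2)>50; E=abs(a-z).max(2)>50
print("tray",D[195:325,434:558].sum())
for n,(x0,y0,x1,y1) in dict(panel=(75,200,185,330),tape=(155,325,212,385),cup=(435,335,500,395),tin=(435,115,490,175),hard=(170,110,215,160),port=(255,305,285,335),brush=(350,305,415,340)).items(): print(n,E[y0:y1,x0:x1].sum(),end=" ")
robot.camera("top"); robot.camera("top"); lid([.5127,-.0198,.1865],[45]); robot.job_done()
E
```

```text
t 16.57 lid deg 45.57 radius err 0.0034 side 0.0004 F [-0.8 -1.  -5.1] op 0.0108 rpy [-176.7    1.3   74.5]
45 tool shift [-0.0003  0.0004  0.0041]
tray 0
panel 0 tape 12 cup 0 tin 0 hard 0 port 888 brush 313 t 16.67 lid deg 45.55 radius err 0.0034 side 0.0004 F [-0.8 -1.4 -5.3] op 0.0109 rpy [-176.7    1.3   74.5]
45 tool shift [-0.0003  0.0004  0.004 ]
the job is handed in; nothing more can be done
```

The tray is on the mat and the lid is held open at about 45 degrees in the gripper. I handed the job in at 16.7 s.

**Tray:** I lifted it by its handle and set it down about 5 mm from the mat's centre, with the port and coupler still inside. It tilted up to about 2.4 degrees on the way. The deepest press at set-down read about 30 N at the wrist, with the tray weighing about 6 N, and it did not move afterwards.

**Lid:** The tool's travel gives 45.6 degrees and the top camera about 45. The bar is gripped at a 10.9 mm opening with a 30 N grip, and the pose was steady at hand-in.

**Checks that disagreed or stayed open:**
- **Scene camera angle:** it first suggested about 42 degrees, but it looks almost along the lid's arc there, so I did not use it.
- **Arc radius:** the tool's travel shows a 3.4 mm radius error, probably slip of the bar in the pads or a small error in where I placed the hinge.
- **Tool tilt:** the tool ended about 3 degrees off vertical.
- **Other things on the bench:** the panel, cup, tin and bottle show no change in the top view. The tape shows almost none, most likely the arm's shadow.
- **Port and brush in front of the tank:** the arm or its shadow covers them in the last top view, so I could not confirm them there. Nothing was commanded near them, and both looked in place in the wrist picture before the lid was gripped.

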